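# Fetch the shielded amber bottle for weighing

## Robot

A 6-joint arm with a two-finger parallel gripper is mounted at the origin on a cart in front of the work surface, level with it; the furniture and walls round the work are solid. World frame = base frame: x ahead of the robot, y to its left, z up, the work surface at z = 0. Lengths are in mm, angles in rad, forces in N, time in s.
With the tool pointing down it reaches from about 300 to 775 mm from the base axis. Payload 14.6 kg.
Tool frame: the origin (TCP) lies on the centre line of the jaws, within the pads' length; the fingertips stand 19 mm ahead of it and the grasp point (between the pads) is the TCP (bot.tip_reach is the distance from the TCP to the fingertips, in mm); z points along the fingers, y is the line along which they close (so a half turn about z gives the same grasp; the last joint's range is limited). The gripper opens to 85 mm and grips with 20 to 120 N. Pads are 22 mm wide; open, the fingers measure 114 mm over their backs; the gripper's body (76 mm by 85 mm) begins 54 mm behind the grasp point. The pads swing forward as they close: fully open they stand 13 mm farther back than shut.
Start: joints at [-1.365, 0.3, 1.521, -0, 1.321, -0.067], TCP at [148.179, -529.653, 250.281] pointing down, gripper open.
Joint ranges: [-3.03, 3.03], [-0.79, 2.21], [0.23, 2.52], [-1.04, 4.18], [0, 3.07], [-2.55, 2.55]. Speed limits (rad/s): [2.22, 2.22, 2.57, 3.14, 3.14, 3.14].

## Interface

Orientations are given as a unit quaternion [w, x, y, z].
In Python, from rig import bot gives the robot as it stands. Calls block until the motion is done:
- bot.move_to(position, orientation): joint-space move of the TCP to a pose.
- bot.servo_line(position, attitude=None, speed=150, until_force=None): straight line of the TCP; attitude=None keeps the orientation; speed is the mean speed in mm/s. With until_force (N) it stops when the force on the tool has changed by that much, and returns True; else False.
- bot.move_joints(angles): joint-space move.
- bot.move_gripper(opening, grip_force=None): finger opening in mm; grip_force is the grip in N (None keeps the last); returns when the fingers have stopped.
- bot.dwell(seconds).
- bot.ik(position, orientation): joint angles nearest the present ones, or None.
- bot.read_state(): the state.
- bot.read_camera(name): name is "scene" or "top" or "wrist"; returns a dict with "image" (480x640x3 uint8, blue, green, red), "depth" (480x640 float32, mm along the optical axis (not along the pixel's ray), 0 where there is no reading), "fovy" (degrees; the focal length in pixels is half the picture's height over the tangent of half this angle, whatever the lens; pixels are square), "cx", "cy" (the principal point, pixels), "eye" and "attitude" of the camera in the world; the wrist camera has in their place "mount" (4x4, takes a point from camera to tool coordinates, whose origin is the TCP and whose axes are the flange's). Camera axes: x right, y down, z forward; pixel columns grow to the right and rows downward; lengths in mm; the calibration is good to about 2 mm. A picture is of the moment at which its call begins: read the wrist's pose just before it.
A pose or a line that the arm cannot do raises bot.MotionError and nothing moves.
- bot.finish_job(): hands the job in; it is judged then, once.
The state is a dict: "clock": time; "joint_positions": joint angles; "qvel": joint speeds; "effort": joint torques, N m; "ee_pos": TCP position; "tool_rot": TCP orientation; "ft_force": force on the tool from outside, world axes, zero at the start; "moment": the same for the moment, N m; "grip_width": finger opening in mm; "grip_force": force on a finger pad.
Only numpy, scipy, OpenCV 4.12 (cv2) and the standard library are available. Lean on these libraries where they do the work, as an engineer would, in place of code of your own. Each camera call takes 0.05 s, during which the arm holds its last target. There are 200 camera calls.

## Task

The amber bottle in the middle of the bottle rack is boxed in by the red-capped and the blue-capped bottle. Stand both of those in the blue tray, only then lift out the amber bottle and stand it on the middle of the balance pan, and after that put the red-capped and the blue-capped bottle back in the rack, each in the very place it came from. Keep all bottles upright and leave the timer where it lies.

Things in the scene. Friction and masses are not known exactly. Their poses are not given: they have to be found in the camera images.
- amber_bottle: Amber-brown reagent bottle with a white cap, the one to be weighed; at the start in the middle place of the rack. 45 mm diameter, 91 mm tall, 0.08 to 0.15 kg: the straight body is the lower 55 mm, then a shoulder, and the screw cap (31 mm diameter) is the top 18 mm. Origin: centre of its underside, z up the bottle.
- red_bottle: White reagent bottle with a red cap; at the start in one of the two end places of the rack (which one varies). 45 mm diameter, 91 mm tall, 0.08 to 0.15 kg: the straight body is the lower 55 mm, then a shoulder, and the screw cap (31 mm diameter) is the top 18 mm. Origin: centre of its underside, z up the bottle.
- blue_bottle: White reagent bottle with a blue cap; at the start in the other end place of the rack. 45 mm diameter, 91 mm tall, 0.08 to 0.15 kg: the straight body is the lower 55 mm, then a shoulder, and the screw cap (31 mm diameter) is the top 18 mm. Origin: centre of its underside, z up the bottle.
- rack: Fixed grey rack: flat base 188 x 84 x 8 mm, places at x = -56, 0, +56 mm, y = 0; bottles stand on its top (z = 8 mm), no recess. Two amber-brown shields (x -22 to 22, inner faces y = -29 and 29, 4 mm thick, top z = 98 mm) flank the middle place: grip that bottle along rack x once its neighbours are gone. End places are free along y. Origin: underside centre, on the worktop.
- tray: Fixed shallow blue tray, 106 (x) x 186 (y) mm outside, walls 3 mm thick and 14 mm high, inner floor 3 mm above the worktop. Room for two bottles side by side along its y axis (e.g. y = -45 and +45 mm). A fixed centrifuge with its lid up and a tall pipette stand rise behind it, from about world x = 0.53 m on, so cross the table in front of them. Origin: underside centre, on the worktop.
- balance: Fixed white bench balance with a round steel pan 90 mm in diameter; the top of the pan is 42 mm above the worktop and does not move. The housing is 30 mm high, 150 mm wide (y) and reaches from x = -115 to +71 mm; its display is at the -x end. Origin: on the worktop under the centre of the pan.
- timer: Small white timer lying loose on the worktop, 60 x 66 x 15 mm; not to be disturbed. Origin: centre of its underside.

How it is judged (in metres and radians):
On the way, in this order (a step that is already met when the one before it is completed fails the run):
1. the red-capped and the blue-capped bottle both stand released in the tray while the amber bottle is still in its place (angle between each of red_bottle, blue_bottle's own z axis and vertical below 0.1 rad and linear speed of each of red_bottle, blue_bottle below 0.03 m/s and contact force between the fingers and red_bottle below 0.3 N and x of red_bottle in the frame of tray between -0.04 and 0.04 m and y of red_bottle in the frame of tray between -0.08 and 0.08 m and z of each of red_bottle, blue_bottle in the frame of tray below 0.008 m and contact force between the fingers and blue_bottle below 0.3 N and x of blue_bottle in the frame of tray between -0.04 and 0.04 m and y of blue_bottle in the frame of tray between -0.08 and 0.08 m and distance of amber_bottle from where it was at the start of the episode below 0.015 m), for 0.2 s.
2. the amber bottle stands released on the middle of the balance pan while the other two are still in the tray (angle between each of amber_bottle, red_bottle, blue_bottle's own z axis and vertical below 0.1 rad and linear speed of each of amber_bottle, red_bottle, blue_bottle below 0.03 m/s and contact force between the fingers and amber_bottle below 0.3 N and horizontal distance between amber_bottle and balance below 0.015 m and z of amber_bottle in the frame of balance between 0.037 and 0.047 m and contact force between the fingers and red_bottle below 0.3 N and x of red_bottle in the frame of tray between -0.04 and 0.04 m and y of red_bottle in the frame of tray between -0.08 and 0.08 m and z of each of red_bottle, blue_bottle in the frame of tray below 0.008 m and contact force between the fingers and blue_bottle below 0.3 N and x of blue_bottle in the frame of tray between -0.04 and 0.04 m and y of blue_bottle in the frame of tray between -0.08 and 0.08 m), for 0.2 s.
At the end, for the whole second after the job is handed in: The amber bottle stands upright on the balance pan within 15 mm of its centre; the red-capped and the blue-capped bottle each stand upright in the rack within 12 mm of where they stood at the start; all are released and at rest (angle between each of amber_bottle, red_bottle, blue_bottle's own z axis and vertical below 0.1 rad and linear speed of each of amber_bottle, red_bottle, blue_bottle below 0.03 m/s and contact force between the fingers and amber_bottle below 0.3 N and horizontal distance between amber_bottle and balance below 0.015 m and z of amber_bottle in the frame of balance between 0.037 and 0.047 m and contact force between the fingers and red_bottle below 0.3 N and distance of each of red_bottle, blue_bottle from where it was at the start of the episode below 0.012 m and contact force between the fingers and blue_bottle below 0.3 N); the robot touches nothing.
It fails at once if a bottle is tipped by more than about 35 degrees (angle between any of amber_bottle, red_bottle, blue_bottle's own z axis and vertical above 0.6 rad).
It fails at once if the timer is moved by more than 20 mm (distance of timer from where it was at the start of the episode above 0.02 m).
It also fails if it takes over 144 s, if anything falls off the work surface, if the arm or the gripper's body presses on something with over 40 N, if the wrist force passes 120 N, or if a joint passes its speed limit or range.

## Working session

There is one attempt and no reset: what is moved stays moved. The work goes in short steps, each a Python script; the robot and the scene stay as the last script left them, time stands still between calls to the robot, and variables do not carry over. Pictures are saved under pics/ and viewed, at most 14 in all, crops included, and the job is handed in when it is done.

```bash
mkdir -p pics; ls
python3 - <<'E'
from rig import bot
import cv2,numpy as np
for n in("scene","top"):
    c=bot.read_camera(n); cv2.imwrite(f"pics/{n}0.png",c["image"]); np.savez(f"/tmp/{n}0.npz",**c)
    print(n,c["fovy"],c["cx"],c["cy"],c["eye"],c["attitude"])
print(bot.read_state())
E
```

```text
pics
scene 45.930032456109004 315.2058986450684 237.91189851648338 [-593.37339763 -864.46114922  676.32241115] [-0.48715957  0.75724256 -0.36247739  0.2405606 ]
top 53.828063018927 321.3307483290177 237.793135179102 [ 362.35973951  -13.2546898  1105.19074809] [-0.03265747  0.71432111 -0.69756056  0.04569575]
{'clock': 0.1, 'joint_positions': array([-1.36459684e+00,  3.00415810e-01,  1.52152804e+00,  2.41370220e-05,
        1.32073081e+00, -6.66036831e-02]), 'qvel': array([-1.25527758e-03, -9.24900538e-04, -8.39388455e-04,  2.39460011e-05,
        2.25218077e-04,  8.56759256e-04]), 'effort': array([ 2.24724739e-03, -5.44372308e+01, -3.62366652e+01,  3.51631385e-06,
        3.05667359e-03, -1.36996726e-05]), 'ee_pos': array([ 148.14697754, -529.46485037,  249.77407774]), 'tool_rot': array([-5.40501414e-04,  9.90711980e-01,  1.35976026e-01, -2.60671940e-05]), 'ft_force': array([-0.31346092, -0.16654001,  0.2383899 ]), 'moment': array([ 0.06467789, -0.01647046, -0.00535346]), 'grip_force': 0.0, 'grip_width': 85.00391618890802}
```

View pics/top0.png

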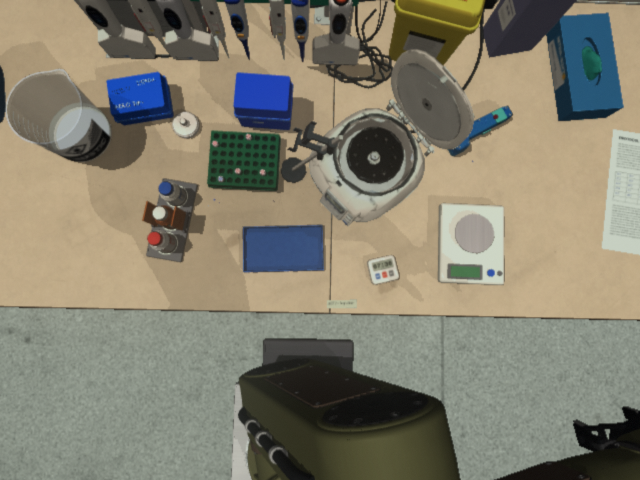

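View pics/scene0.png

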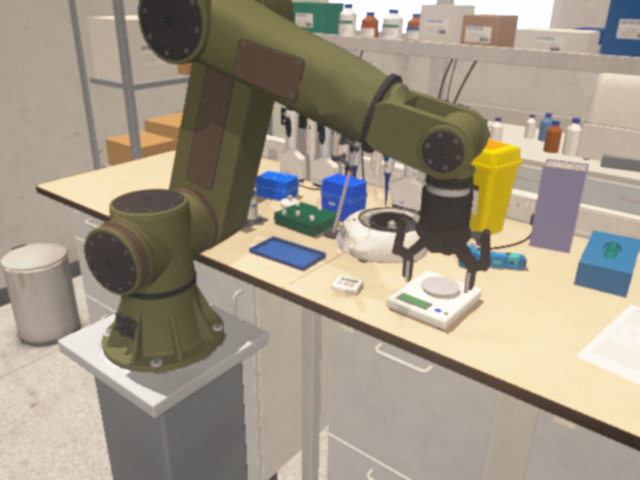

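The top view shows the rack at about (170,222) with caps blue (166,188), white (159,213) and red (154,239). The tray is at (284,249), the pan at (475,232) and the timer at (383,269). Next I'll measure these.

```bash
cat > h.py <<'E'
import numpy as np,cv2
from scipy.spatial.transform import Rotation as R
def rot(q): return R.from_quat(np.roll(q,-1)).as_matrix()
def cam_pose(c,st=None):
    if "mount" in c:
        M=np.array(c["mount"]); T=rot(st["tool_rot"]); return T@M[:3,:3], T@M[:3,3]+st["ee_pos"]
    return rot(c["attitude"]),np.array(c["eye"])
def to_plane(c,uv,z,pose=None):
    A,e=pose or cam_pose(c); f=240/np.tan(np.radians(c["fovy"])/2)
    d=A@np.array([(uv[0]-c["cx"])/f,(uv[1]-c["cy"])/f,1.]); return e+d*(z-e[2])/d[2]
def blob(c,mask,z,pose=None):
    n,l,s,ce=cv2.connectedComponentsWithStats(mask.astype(np.uint8)); i=1+np.argmax(s[1:,4])
    return ce[i],s[i,4],(l==i)
E
python3 - <<'E'
from h import *
c={k:(v if v.ndim else float(v)) for k,v in np.load("/tmp/top0.npz").items()}
hsv=cv2.cvtColor(c["image"],cv2.COLOR_BGR2HSV).astype(int); H,S,V=hsv[...,0],hsv[...,1],hsv[...,2]
yy,xx=np.mgrid[:480,:640]
def roi(x0,x1,y0,y1): return (xx>=x0)&(xx<x1)&(yy>=y0)&(yy<y1)
D=c["depth"]
f=240/np.tan(np.radians(c["fovy"])/2)
def show(n,m,z):
    ce,a,l=blob(c,m,z); p=to_plane(c,ce,z)
    A,e=cam_pose(c); d=np.median(D[l]); q=e+A@np.array([(ce[0]-c["cx"])/f*d,(ce[1]-c["cy"])/f*d,d])
    rect=cv2.minAreaRect(np.argwhere(l)[:,::-1].astype(np.float32))
    print(n,ce.round(1),a,p.round(1),"depthpt",q.round(1),"rect",[to_plane(c,k,z)[:2].round(0).tolist() for k in cv2.boxPoints(rect)]);
show("red",roi(140,175,225,255)&((H<8)|(H>172))&(S>150)&(V>120),99)
show("blue",roi(155,185,175,200)&(H>100)&(H<125)&(S>120),99)
show("white",roi(148,172,203,222)&(S<60)&(V>150),99)
show("tray",roi(235,330,220,280)&(H>95)&(H<130)&(S>100),14)
show("pan",roi(450,500,207,258)&(abs(D-np.median(D[228:236,470:480]))<6)&(S>25),42)
show("house",roi(430,515,195,290)&(D<1105-20),30)
show("timer",roi(360,405,250,290)&(S<60)&(V>130),15)
show("rack",roi(140,205,170,270)&(S<60)&(V<140)&(D>1085),8)
E
```

```text
red [153.6 237.9] 123 [465.6 326.2  99. ] depthpt [465.6 326.4  98.3] rect [[478.0, 339.0], [478.0, 315.0], [453.0, 314.0], [452.0, 337.0]]
blue [164.8 187.6] 119 [574.8 309.   99. ] depthpt [575.  309.2  98.2] rect [[563.0, 321.0], [587.0, 322.0], [588.0, 296.0], [563.0, 295.0]]
white [158.5 212.4] 121 [520.7 319.   99. ] depthpt [520.8 319.3  98. ] rect [[532.0, 331.0], [533.0, 308.0], [509.0, 307.0], [508.0, 330.0]]
tray [283.7 248.6] 3309 [456.8  54.5  14. ] depthpt [457.8  55.2   2.7] rect [[504.0, 148.0], [512.0, -32.0], [411.0, -37.0], [402.0, 142.0]]
pan [459.  220.4] 7 [ 528.7 -345.3   42. ] depthpt [ 529.  -345.9   40. ] rect [[524.0, -339.0], [534.0, -350.0], [533.0, -351.0], [523.0, -341.0]]
house [471.6 254.2] 2940 [ 452.9 -377.3   30. ] depthpt [ 452.5 -375.5   35.3] rect [[388.0, -299.0], [548.0, -306.0], [546.0, -458.0], [386.0, -448.0]]
timer [382.3 269.6] 590 [ 413.5 -174.4   15. ] depthpt [ 413.5 -174.5   14.3] rect [[435.0, -135.0], [452.0, -199.0], [394.0, -214.0], [377.0, -151.0]]
rack [176.1 222.9] 1272 [511.2 306.9   8. ] depthpt [510.9 306.2  10.2] rect [[434.0, 373.0], [620.0, 346.0], [605.0, 263.0], [418.0, 291.0]]
```

Run:
```python
import cv2
i=cv2.imread("pics/top0.png"); a=i[170:270,130:250]; b=i[190:290,430:550]
cv2.imwrite("pics/crop.png",cv2.resize(cv2.vconcat([a]),None,fx=6,fy=6,interpolation=2)[:600,:720])
```

```text
(no output)
```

View pics/crop.png

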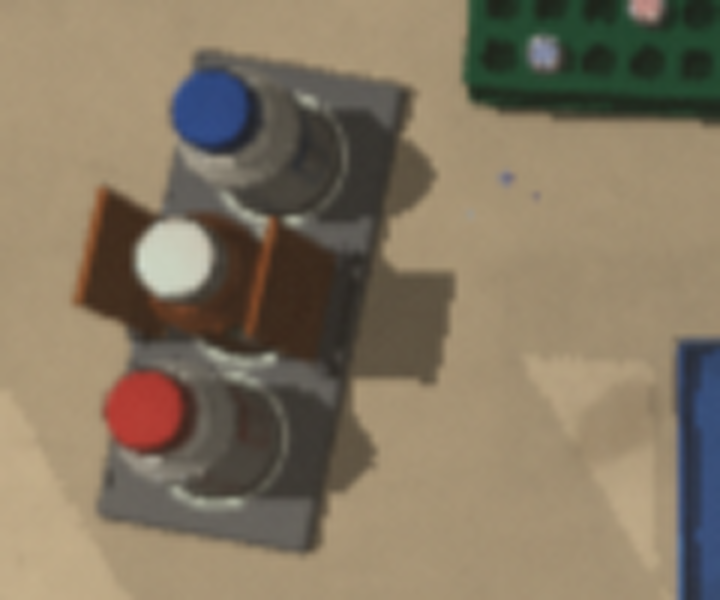

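The crop shows the rack at yaw of about −9°, with all three bottles in their places. The cap spacing measures 110.6 mm against the 112 mm given, so it agrees. Next is a close look with the wrist camera over the pan, then over the rack.

```bash
cat >> h.py <<'E'
from rig import bot
def quats(phi):
    out=[]
    for s in(0,np.pi):
        a=phi+s; y=np.array([np.cos(a),np.sin(a),0]); z=np.array([0,0,-1.]); x=np.cross(y,z)
        out.append(np.roll(R.from_matrix(np.c_[x,y,z]).as_quat(),1))
    return out
def q_at(p,phi):
    """tool-down quaternion closing along phi; the half turn with the last joint nearest the middle"""
    c=[(abs(j[5]),q) for q in quats(phi) if (j:=bot.ik(p,q)) is not None]
    return min(c,key=lambda t:t[0])[1]
def look(name):
    st=bot.read_state(); c=bot.read_camera("wrist"); cv2.imwrite(f"pics/{name}.png",c["image"])
    np.savez(f"/tmp/{name}.npz",**c,ee_pos=st["ee_pos"],tool_rot=st["tool_rot"]); return c,cam_pose(c,st)
E
python3 - <<'E'
from h import *
t={k:(v if v.ndim else float(v)) for k,v in np.load("/tmp/top0.npz").items()}
print(to_plane(t,(475,232),42))
for n,p,phi in(("pan",(430,-380,300),np.pi/2),):
    q=q_at(p,phi); print(bot.ik(p,q)); bot.move_to(p,q)
    c,po=look("w_"+n); print(c["mount"].round(3),c["fovy"],po[1])
q=q_at((400,-380,300),np.pi/2); bot.servo_line((400,-300,300),speed=250); bot.servo_line((400,150,300),q,speed=250)
q=q_at((440,300,300),np.radians(81.3)); bot.servo_line((440,300,300),q,speed=250)
look("w_rack"); print(bot.read_state()["joint_positions"],bot.read_state()["clock"])
a=cv2.imread("pics/w_pan.png");b=cv2.imread("pics/w_rack.png"); cv2.imwrite("pics/w_both.png",cv2.resize(cv2.hconcat([a,b]),(800,300)))
E
```

```text
[ 502.95517181 -381.7110959    42.        ]
[-7.87571418e-01  3.21630387e-01  1.37752721e+00 -4.44089210e-16
  1.44243506e+00  7.83224909e-01]
[[ 1.00000e-03 -9.59000e-01 -2.85000e-01  7.23840e+01]
 [ 1.00000e+00  1.00000e-03  1.00000e-03  9.90000e-02]
 [-1.00000e-03 -2.85000e-01  9.59000e-01 -1.23168e+02]
 [ 0.00000e+00  0.00000e+00  0.00000e+00  1.00000e+00]] 69.98062691564674 [ 501.78393209 -380.73737133  422.86922532]
[ 5.29560400e-01  2.26425534e-01  1.49765805e+00  1.60574562e-05
  1.41746523e+00 -8.89050823e-01] 7.0083
```

View pics/w_both.png

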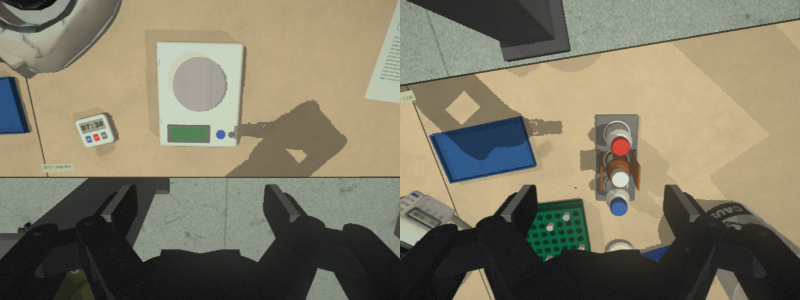

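The left picture shows the pan at about (320,134) in full-image pixels. The right one shows the caps near (354,235) red, (352,285) white and (350,333) blue.

Run:
```python
from h import *
yy,xx=np.mgrid[:480,:640]
def load(n):
    c={k:(v if v.ndim else float(v)) for k,v in np.load(f"/tmp/{n}.npz").items()}; h=cv2.cvtColor(c["image"],cv2.COLOR_BGR2HSV).astype(int)
    return c,cam_pose(c,c),h[...,0],h[...,1],h[...,2]
def pr(n,c,po,m,z):
    ce,a,l=blob(c,m,z)
    w=cv2.boundingRect(np.argwhere(l)[:,::-1].astype(np.int32)); print(n,ce.round(1),a,w,to_plane(c,ce,z,po).round(1), "width",(to_plane(c,(w[0]+w[2],ce[1]),z,po)-to_plane(c,(w[0],ce[1]),z,po))[:2].round(0))
c,po,H,S,V=load("w_pan")
g=cv2.medianBlur(cv2.cvtColor(c["image"],cv2.COLOR_BGR2GRAY),5)
ci=cv2.HoughCircles(g[60:250,240:400],cv2.HOUGH_GRADIENT,1,100,param1=80,param2=15,minRadius=35,maxRadius=60)
for x,y,r in ci[0][:2]: print("pan",x+240,y+60,r,to_plane(c,(x+240,y+60),42,po).round(1),(to_plane(c,(x+240+r,y+60),42,po)-to_plane(c,(x+240,y+60),42,po)).round(1))
c,po,H,S,V=load("w_rack")
roi=(xx>310)&(xx<400)&(yy>180)&(yy<360)
pr("red",c,po,roi&((H<8)|(H>172))&(S>150)&(V>120)&(yy<255),99)
pr("blue",c,po,roi&(H>100)&(H<125)&(S>120),99)
pr("white",c,po,roi&(S<60)&(V>150)&(yy>265)&(yy<305),99)
```

```text
pan 319.5 134.5 43.4 [ 502.7 -380.4   42. ] [  0.  -46.2   0. ]
red [352.7 235. ] 621 (339, 221, 28, 29) [465.6 327.9  99. ] width [ 4. 27.]
blue [349.8 333.6] 422 (338, 323, 25, 22) [574.7 311.1  99. ] width [ 4. 27.]
white [352.7 287.1] 558 (339, 275, 28, 26) [521.1 320.9  99. ] width [ 4. 29.]
```

The wrist and top cameras agree within 2 mm. The poses are red (465.6,327), blue (574.8,310), amber (521,320) and pan (503,-381). I'll move the first bottle now.

```bash
cat >> h.py <<'E'
RED,BLUE,AMB,PAN=(465.6,327),(574.8,310),(521,320),(503,-381)
T=np.array([455,55.]); u=np.array([-.046,.999]); TB,TR=T-46*u,T+46*u   # tray slots: blue, red
PE,PA=np.radians(81.15),np.radians(-8.85)                              # closing direction: end places, middle
H=200; G=52                                                            # travel height; TCP over rack when gripping (rack top 8)
def line(xy,z,q=None,v=250): bot.servo_line((xy[0],xy[1],z),q,speed=v)
def pick(xy,floor,op=80):
    bot.move_gripper(op,40); line(xy,H); z=G-8+floor; line(xy,z+60); line(xy,z,v=100); bot.move_gripper(20,40)
    s=bot.read_state(); print("pick",s["grip_width"],s["grip_force"])
    if s["grip_width"]<38: raise SystemExit("grasp missed")
    line(xy,z+20,v=60); line(xy,H)
def place(xy,floor,op=72):
    line(xy,H); z=G-8+floor; line(xy,z+25,v=200); s=bot.read_state(); print("carry",s["grip_width"].round(1))
    line(xy,z+1,v=50); bot.dwell(.2); print("down",bot.read_state()["ft_force"].round(1)); bot.move_gripper(op,40); bot.dwell(.2)
    line(xy,z+60,v=100); line(xy,H); print("clock",bot.read_state()["clock"])
def pics(*names):
    im=[]
    for n in names: im.append(bot.read_camera(n)["image"])
    return im
E
python3 - <<'E'
from h import *
q=q_at((440,290,H),PE); line((440,290),H,q)
line(BLUE,H,q); pick(BLUE,8); line((450,290),H); place(TB,3)
cv2.imwrite("pics/s1.png",cv2.resize(cv2.hconcat([*pics("top"),look("w1")[0]["image"]]),(800,300)))
E
```

```text
pick 43.72568763064808 40.96785814035684Traceback (most recent call last):
  File "<stdin>", line 3, in <module>
  File "h.py", line 39, in place
    line(xy,H); z=G-8+floor; line(xy,z+25,v=200); s=bot.read_state(); print("carry",s["grip_width"].round(1))
                                                                                    ^^^^^^^^^^^^^^^^^^^^^
AttributeError: 'float' object has no attribute 'round'
```

```bash
sed -i 's/s\["grip_width"\].round(1)/s["grip_width"]/' h.py
python3 - <<'E'
from h import *
place(TB,3)
cv2.imwrite("pics/s1.png",cv2.resize(cv2.hconcat([*pics("top"),look("w1")[0]["image"]]),(800,300)))
E
```

```text
carry 43.7629743673946
down [-0.4  0.3 -0.1]
clock 18.4167
```

View pics/s1.png

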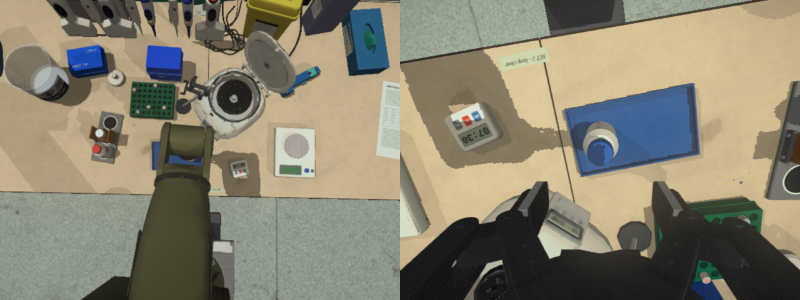

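The blue bottle stands upright in the tray at (600,140). Next comes red, then I'll check that the amber route is feasible.

Run:
```python
from h import *
line((450,290),H); pick(RED,8); line((450,290),H); place(TR,3)
print(*pics("top")[0].shape); look("w2")
for q in quats(PA):
    print([None if (j:=bot.ik(p,q)) is None else j.round(2)[[0,5]] for p in((*AMB,H),(*AMB,G),(400,200,H),(400,-250,H),(*PAN,H),(*PAN,86))])
```

```text
pick 43.80106967865668 40.486626858328236
carry 43.640483671703294
down [ 0.2 -0.5 -2.7]
clock 27.8667
480 640 3
[array([0.49, 0.65]), array([0.49, 0.65]), array([0.38, 0.54]), array([-0.64, -0.48]), array([-0.71, -0.55]), array([-0.71, -0.55])]
[array([ 0.49, -2.5 ]), array([ 0.49, -2.5 ]), None, None, None, None]
```

View pics/w2.png

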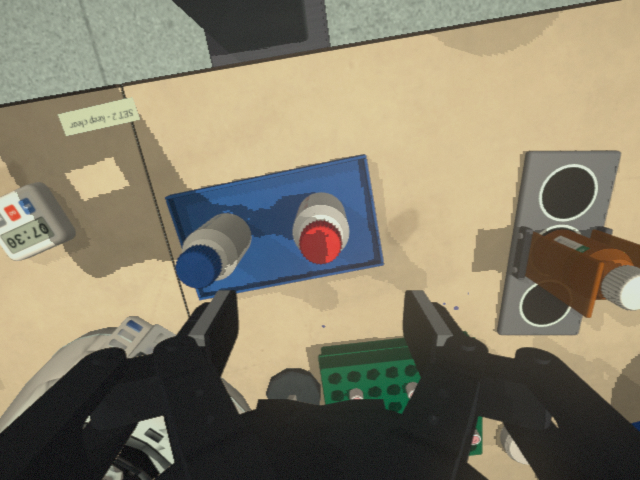

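Both bottles stand in the tray, at (320,230) red and (215,250) blue, and the amber bottle is undisturbed in the rack. Now I'll move amber to the pan.

Run:
```python
from h import *
q=quats(PA)[0]
line((440,290),H); bot.move_to((440,290,H),q); pick(AMB,8)
line((430,290),H); line((400,200),H); line((400,-250),H); place(PAN,42)
c,_=look("w3a"); line((430,-320),H); look("w3")
cv2.imwrite("pics/s3.png",cv2.resize(cv2.hconcat([cv2.imread("pics/w3.png"),bot.read_camera("scene")["image"]]),(800,300)))
```

```text
pick 43.48953503165777 40.73195669279414
carry 43.76388077596957
down [-1.2  0.9  1.7]
clock 40.7917
```

View pics/s3.png

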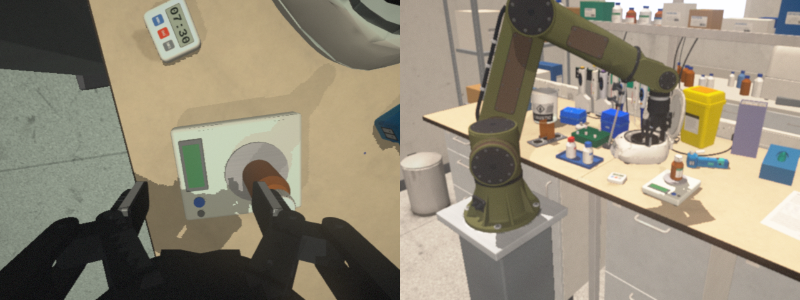

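The amber bottle stands upright on the pan at about (260,175) in the left view. I'll measure its centre and the tray bottles in the top view, then put red and blue back.

```bash
cat >> h.py <<'E'
def topcaps():
    c=bot.read_camera("top"); h=cv2.cvtColor(c["image"],cv2.COLOR_BGR2HSV).astype(int); yy,xx=np.mgrid[:480,:640]
    h,s,v=h[...,0],h[...,1],h[...,2]; return c,h,s,v,xx,yy
E
python3 - <<'E'
from h import *
c,h,s,v,xx,yy=topcaps(); cv2.imwrite("pics/t4.png",c["image"])
t=(xx>235)&(xx<335)&(yy>215)&(yy<280)
ce,a,_=blob(c,t&((h<8)|(h>172))&(s>150)&(v>110),0); print("red",ce,a,to_plane(c,ce,94),TR)
D=c["depth"]; b=(xx>440)&(xx<520)&(yy>200)&(yy<270)&(D>0)
top=D[b].min(); f=240/np.tan(np.radians(c["fovy"])/2)
for n,m,z in(("amber",b&(D<top+6),133),("blue",t&(abs(D-(1105-94))<8)&(h>100)&(h<125)&(xx>275),94)):
    ce,a,_=blob(c,m,z); print(n,ce,a,to_plane(c,ce,z).round(1),"min depth",top)
print(TB,PAN)
E
```

```text
red [260.90082645 247.00826446] 121 [452.08149114  98.34550679  94.        ] [452.884 100.954]
amber [486.61157025 266.5785124 ] 121 [ 419.4 -373.4  133. ] min depth 612.2027
blue [303.56818182 245.50757576] 132 [457.5   7.1  94. ] min depth 612.2027
[457.116   9.046] (503, -381)
```

Run:
```python
from h import *
line((400,-250),H); line((400,150),H); q=q_at((440,290,H),PE); bot.move_to((400,150,H),q)
c,h,s,v,xx,yy=topcaps(); cv2.imwrite("pics/t5.png",c["image"])
D=c["depth"]; b=(xx>440)&(xx<520)&(yy>200)&(yy<270)&(D>0); top=D[b].min()
ce,a,_=blob(c,b&(D<top+6),133); print("amber",ce,a,to_plane(c,ce,133).round(1),top)
if np.hypot(*(to_plane(c,ce,133)[:2]-np.array(PAN)))>9: raise SystemExit("check amber")
pick(TR,3,72); line((450,290),H); place(RED,8)
line((450,290),H); pick(TB,3,72); line((450,290),H); line(BLUE,H); place(BLUE,8)
line((440,200),H); line((400,-100),H)
c,h,s,v,xx,yy=topcaps(); cv2.imwrite("pics/t6.png",c["image"])
t=(xx>130)&(xx<200)&(yy>170)&(yy<265)
for n,m in(("red",((h<8)|(h>172))&(s>150)&(v>120)),("blue",(h>100)&(h<125)&(s>120))):
    ce,a,_=blob(c,t&m,0); print(n,ce,a,to_plane(c,ce,99).round(1))
cv2.imwrite("pics/s6.png",cv2.resize(cv2.hconcat([c["image"],bot.read_camera("scene")["image"]]),(800,300)))
```

```text
amber [488.40740741 228.83333333] 54 [ 498.3 -378.4  133. ] 982.3945
pick 43.334526277726006 40.24167257593945
carry 43.48958738725208
down [-3.  -2.5  5. ]
clock 53.3
pick 43.737468861957325 40.30947197810747
carry 43.613621655222396
down [-1.8 -1.7  3. ]
clock 63.525
red [154.6484375 238.609375 ] 128 [464.  323.8  99. ]
blue [165.675      188.23333333] 120 [573.6 306.9  99. ]
```

View pics/s6.png

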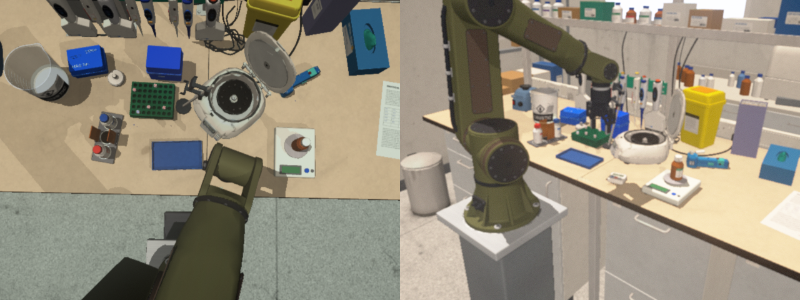

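Both bottles are back, within 3 mm of their start positions. The amber blob covered only part of the cap, so I'll recheck it before handing in.

Run:
```python
from h import *
c,h,s,v,xx,yy=topcaps(); D=c["depth"]; b=(xx>440)&(xx<520)&(yy>200)&(yy<270)
for lim in(6,12,18):
    ce,a,l=blob(c,b&(D>0)&(D<970+lim),133); print(lim,ce,a,to_plane(c,ce,133).round(1),np.median(D[l]))
print(np.sort(D[b])[:5])
cv2.imwrite("pics/am.png",cv2.resize(c["image"][200:270,440:520],None,fx=7,fy=7))
```

```text
Traceback (most recent call last):
  File "h.py", line 12, in blob
    n,l,s,ce=cv2.connectedComponentsWithStats(mask.astype(np.uint8)); i=1+np.argmax(s[1:,4])
                                                                          ~~~~~~~~~^^^^^^^^^
ValueError: attempt to get argmax of an empty sequence
```

Run:
```python
from h import *
c,h,s,v,xx,yy=topcaps(); D=c["depth"]; b=(xx>440)&(xx<520)&(yy>200)&(yy<270)
f=240/np.tan(np.radians(c["fovy"])/2); A,e=cam_pose(c)
P=e+(np.dstack([(xx-c["cx"])/f,(yy-c["cy"])/f,np.ones_like(D)])*D[...,None])@A.T
for lo in(105,122,128):
    m=b&(D>0)&(P[...,2]>lo)
    if m.any(): ce,a,l=blob(c,m,133); print(lo,ce,a,P[l].mean(0).round(1),P[l][:,2].max(),to_plane(c,ce,133).round(1))
cv2.imwrite("pics/am.png",cv2.resize(c["image"][200:270,440:520],None,fx=7,fy=7))
```

```text
105 [486.24734982 227.87279152] 283 [ 501.5 -377.4  123.5] 136.74988862573332 [ 500.2 -373.9  133. ]
122 [488.90857143 226.70285714] 175 [ 503.  -380.1  131.5] 136.74988862573332 [ 502.8 -379.6  133. ]
128 [489.27564103 226.55128205] 156 [ 503.3 -380.6  132.3] 136.74988862573332 [ 503.2 -380.4  133. ]
```

View pics/am.png

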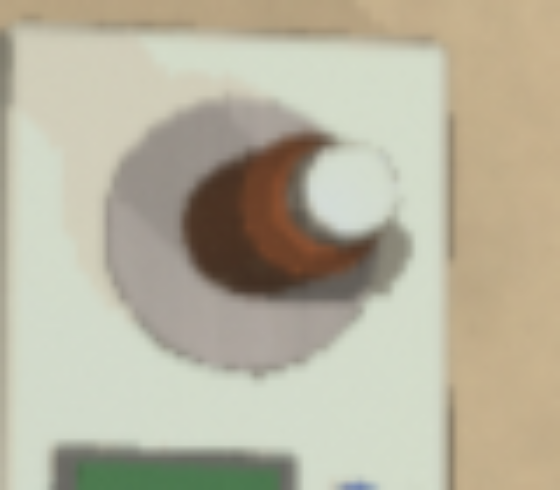

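The amber cap is at (503.2,-380.4,132.3), so the bottle is upright on the pan's centre. I'll hand the job in.

```bash
python3 -c "
from rig import bot
bot.dwell(.3); print(bot.finish_job())"
```

```text
the job is handed in; nothing more can be done
None
```

I handed the job in: amber stands upright within about 1 mm of the pan's centre, red and blue are back in their own rack places within 3 mm, and the timer was never touched; the robot gave no verdict.

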